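# Start the plasma cleaner from its bench stations

### The job

Start the plasma cleaner with the closed fingertips, in this order: switch the mains on by pressing the white-dotted raised end of the black rocker fully over, press the blue pump button fully in so that it stays in, then press the green plasma button fully down and keep it down - the program finishes while the finger is still holding it. Only press: do not lift, tip or shift the button stations, and leave the other things on the bench where they are. Do not touch the red emergency stop or its yellow station.

Things in the scene. Friction and masses are not known exactly. Their poses are not given: they have to be found in the camera images.
- mains_box: grey plastic push-button station, 76 x 76 mm, 45 mm high, 0.8 kg, standing loose. Origin: centre of its underside; z up. Carries the black rocker, 48 mm along the box's x axis, 26 mm wide, pivot at the box's centre 49 mm above the bench. The raised end with the white dot lies to the box's -x side; the box may stand turned any way round.
- mains_rocker (a joint): angle of the black rocker, rad: 0 = off (white-dotted end raised), 0.4 = fully over, on (white-dotted end down, other end up). The pressed half ends up level, 52 mm above the bench. Needs about 4 N at the dot; it stays where it is left.
- mains_dot (a point): centre of the white dot (10 mm) on the rocker's top face (a shallow V, each half rising outwards), 15 mm from the pivot line; 58 mm above the bench when off (the paddle's lip, 9 mm farther out, 61 mm) and 52 mm when on. Moves with the rocker.
- pump_box: grey plastic push-button station, 76 x 76 mm, 45 mm high, 0.8 kg, standing loose. Origin: centre of its underside; z up. Carries the blue button at its centre.
- pump_button (a joint): depth of the blue latching button, m: 0 = out, 0.006 = fully in (straight down). Takes about 3.5 N and stays in where it is left; hard stop at the end.
- pump_button_top (a point): centre of the top face of the round blue button (30 mm diameter), 61 mm above the bench when out; a metal collar 40 mm across and 5 mm high surrounds it. Moves with the button.
- plasma_box: grey plastic push-button station, 76 x 76 mm, 45 mm high, 0.8 kg, standing loose. Origin: centre of its underside; z up. Carries the green button at its centre.
- plasma_button (a joint): depth of the green spring-return button, m: 0 = out, 0.006 = fully down. Needs 1.8 N to start and 5.4 N fully down; it springs back out when released; hard stop beyond.
- plasma_button_top (a point): centre of the top face of the round green button (30 mm diameter), 61 mm above the bench when out; a metal collar 40 mm across and 5 mm high surrounds it. Moves with the button.
- stop_box: yellow plastic push-button station, 76 x 76 mm, 45 mm high, 0.8 kg, standing loose. Origin: centre of its underside; z up. Carries the red mushroom emergency stop (40 mm diameter, top 69 mm above the bench) at its centre; not to be touched.
- stop_button (a joint): depth of the red emergency stop, m: 0 = out.
- white_vial: small white vial with a red cap, 22 mm diameter, 45 mm tall, standing in front of the blue button's station. Origin: centre of its underside.
- loupe: black eye loupe, 37 mm diameter, 34 mm tall, standing in front of the green button's station. Origin: centre of its underside.
- driver: small screwdriver with yellow handle, 15 x 165 mm, lying behind the stations. Origin: its middle, at the underside.
- marker: white marker with blue cap, 16 x 130 mm, lying behind the stations. Origin: its middle, at the underside.
Things that resemble listed ones, but are neither listed nor needed, are in the scene too. Leave any pink look-alike of the plasma_box alone.

How it is judged:
On the way, in this order (a step that is already met when the one before it is completed fails the run):
1. the mains rocker is pressed over to on (value of joint mains_rocker above 0.3 rad), for 0.1 s.
2. the blue pump button is pressed in and latched (value of joint pump_button above 0.0045 m), for 0.1 s.
3. the green plasma button is held down by the fingers (value of joint plasma_button above 0.0045 m and contact force between the fingers and plasma_box above 1.5 N), for 0.3 s.
At the end, for the whole second after the job is handed in: The rocker is on (over 0.3 rad), the blue button is in (over 4.5 mm), the fingers hold the green button down (over 4.5 mm, with over 1.5 N) through the last second, the red stop is out, and the stations stand upright within 20 mm of their starts, as do the vial, loupe, screwdriver and marker (all of step 3 and value of joint mains_rocker above 0.3 rad and value of joint pump_button above 0.0045 m and value of joint stop_button below 0.001 m and angle between each of mains_box, pump_box, plasma_box, stop_box's own z axis and vertical below 0.1 rad and distance of each of mains_box, pump_box, plasma_box, stop_box, white_vial, loupe, driver, marker from where it was at the start of the episode below 0.02 m); the arm keeps its last pose, push and grip.
It fails at once if the blue button is pressed before the mains is on (value of joint pump_button above 0.002 m and value of joint mains_rocker below 0.25 rad).
It fails at once if the green button is pressed before the blue one is in (value of joint plasma_button above 0.002 m and value of joint pump_button below 0.004 m).
It fails at once if the red emergency stop or its station is touched (contact force between any of the fingers, the arm and stop_box above 0.5 N).
It fails at once if a station is lifted, tipped or shifted ((distance of mains_box from where it was at the start of the episode above 0.02 m or height (world z) of mains_box above 0.008 m or angle between mains_box's own z axis and vertical above 0.15 rad) or (distance of pump_box from where it was at the start of the episode above 0.02 m or height (world z) of pump_box above 0.008 m or angle between pump_box's own z axis and vertical above 0.15 rad) or (distance of plasma_box from where it was at the start of the episode above 0.02 m or height (world z) of plasma_box above 0.008 m or angle between plasma_box's own z axis and vertical above 0.15 rad) or (distance of stop_box from where it was at the start of the episode above 0.02 m or height (world z) of stop_box above 0.008 m or angle between stop_box's own z axis and vertical above 0.15 rad)).
It fails at once if another thing on the bench is moved or lifted (distance of any of white_vial, loupe, driver, marker from where it was at the start of the episode above 0.02 m).
It also fails if it takes over 40 s, if anything falls off the work surface, if the arm or the gripper's body presses on something with over 40 N, if the wrist force passes 120 N, or if a joint passes its speed limit or range.

### The arm

A 7-joint arm with a two-finger parallel gripper is mounted at the origin on a cart in front of the work surface, level with it; the furniture and walls round the work are solid. World frame = base frame: x ahead of the robot, y to its left, z up, the work surface at z = 0. Lengths are in m, angles in rad, forces in N, time in s.
With the tool pointing down it reaches from about 0.425 to 0.925 m from the base axis. Payload 6.8 kg.
Tool frame: the origin (TCP) lies midway between the tips of the shut fingers; the grasp point (between the pads) lies 19 mm behind it; z points along the fingers, y is the line along which they close (so a half turn about z gives the same grasp; the last joint's range is limited). The gripper opens to 85 mm and grips with 20 to 120 N. Pads are 22 mm wide; open, the fingers measure 114 mm over their backs; the gripper's body (76 mm by 85 mm) begins 54 mm behind the grasp point. The pads swing forward as they close: fully open they stand 13 mm farther back than shut.
Start: joints at [1.097, 0.477, 0.022, 1.555, -0.011, 1.109, -0.083], TCP at [0.241, -0.63, 0.231] pointing down, gripper open.
Joint ranges: [-2.96, 2.96], [-0.34, 2.1], [-1.41, 1.46], [0.24, 2.44], [-1.37, 4.51], [0.17, 1.92], [-2.96, 2.96]. Speed limits (rad/s): [2.39, 2.39, 3.14, 3.14, 3.14, 3.14, 3.14].

### API

Orientations are given as a unit quaternion [w, x, y, z].
In Python, from workcell import r gives the robot as it stands.
- The arm moves only by the tool carry_out, never from a script. Its argument "commands" is a list of rows, each an object of numbers: "tx", "ty", "tz": the shift along the tool's x, y, z in cm; "rx", "ry", "rz": the turn, a rotation vector about the tool's x, y, z in degrees; "claw": the closure, from -1 (fully open) to 1 (shut). In form: [{"tx": .., "ty": .., "tz": .., "rx": .., "ry": .., "rz": .., "claw": ..}, ...]. A call has 1 to 20 rows; each row shifts and turns the commanded pose from where the row before left it, along the tool's axes as they then stand; what a row does not reach is not made up. A row lasts 1/12 s, in which the tool goes at most 41.7 mm and 7.16 degrees, less where a joint would pass 70% of its speed; a pose out of reach is approached as far as the arm can. A call is refused whole if a number of a shift passes 4.17 or a number of a turn 7.16, either way. A call with a gripper value outside its range is refused whole. The fingers move at their own pace and stop on an object; "force" is the grip in N (left out, the last holds). Time passes only in rows, so rows that do not move let the fingers close. It gives the time, the measured TCP pose, the force, the opening and the grip force at its end, in the units of the state.
- r.sense(): the state, without advancing time (a new reading comes with each control period).
- r.grab_frame(name): name is "scene" or "top" or "wrist"; returns a dict with "pixels" (480x640x3 uint8, red, green, blue), "z_map" (480x640 float32, m along the optical axis (not along the pixel's ray), 0 where there is no reading), "mtx" (3x3 intrinsics, pixels), "dist_coeffs" ([k1, k2, p1, p2, k3] as OpenCV has them; the pictures are not rectified), "view" (4x4, takes a point from world to camera coordinates). Camera axes: x right, y up, looking along -z (the intrinsics and any distortion apply to the point x, -y, -z); pixel columns grow to the right and rows downward; lengths in m; the calibration is good to about 2 mm. A picture is of the moment at which its call begins.
- r.finish_job(): hands the job in; it is judged then, once.
Trained networks look in a picture, given as the dict that the camera call returned (one of the last four; its "shot" number tells which), for a name from the list of things; names that differ only in an ending like _2 or _b are one class to them, and where a whole thing is asked for, a point or a joint stands for the part that bears it (a point fixed in the world has none). Each returns a list of dicts, best first, with "conf" (0 to 1); they miss things now and then, are a little off and sometimes report something else, mostly with a low value. They report only what shows in the picture. A call takes as long as a camera call. They do not tell look-alikes from the thing itself.
- r.trace(picture, target): "region" (480x640 bool, what is visible of it).
- r.landmark_of(picture, target): "location" ([x, y, z] in m, in world coordinates, good to about 4 mm: a listed point, or the origin of a listed thing).
The state is a dict: "t": time; "q": joint angles; "joint_vel": joint speeds; "tau": joint torques, N m; "ee_pos": TCP position; "ee_rot": TCP orientation; "ft_force": force on the tool from outside, world axes, zero at the start; "wrist_torque": the same for the moment, N m; "finger_gap": finger opening in m; "finger_force": force on a finger pad.
Only numpy, scipy, OpenCV 4.12 (cv2) and the standard library are available. Lean on these libraries where they do the work, as an engineer would, in place of code of your own. Each camera call takes 0.05 s, during which the arm holds its last target. There are 200 camera calls.

## Working session

There is one attempt and no reset: what is moved stays moved. The work goes in short steps, Python scripts to look and compute and a tool call to move; the robot and the scene stay as the last step left them, time stands still between calls to the robot, and variables do not carry over. Pictures are saved under pics/ and viewed, at most 10 in all, crops included, and the job is handed in when it is done.

Besides the shell and the picture viewer there is one more tool, called after "Emit:" as name(argument=value, ...) on one line, values as JSON. carry_out: Moves the arm, as the interface text tells. Its arguments: {"type":"object","properties":{"commands":{"type":"array"},"force":{"type":"number"}},"required":["commands"]}

```bash
mkdir -p pics; cat > h.py <<'E'
from workcell import r
import numpy as np, cv2
def save(p,n,crop=None,s=1):
    im=p["pixels"][:,:,::-1]
    if crop: a,b,c,d=crop; im=im[b:d,a:c]
    cv2.imwrite("pics/"+n,cv2.resize(im,None,fx=s,fy=s,interpolation=cv2.INTER_CUBIC))
def px2w(p,u,v,z=None):
    """pixel -> world by depth map, or by plane at height z"""
    n=cv2.undistortPoints(np.array([[[u,v]]],float),np.array(p["mtx"]),np.array(p["dist_coeffs"]))[0,0]
    T=np.linalg.inv(p["view"]); ray=np.array([n[0],-n[1],-1.])
    if z is None:
        d=p["z_map"][int(v)-1:int(v)+2,int(u)-1:int(u)+2]; d=np.median(d)
    else:
        w=T[:3,:3]@ray; d=(z-T[2,3])/w[2]
    return T[:3,:3]@(ray*d)+T[:3,3]
def w2px(p,X):
    c=(p["view"]@np.append(X,1))[:3]; c=c*[1,-1,-1]
    return cv2.projectPoints(c.reshape(1,1,3),np.zeros(3),np.zeros(3),np.array(p["mtx"]),np.array(p["dist_coeffs"]))[0].ravel()
E
python3 - <<'E'
from h import *
s=r.sense(); print(s["t"],s["ee_pos"],s["ee_rot"],s["finger_gap"])
for c in ("top","scene"):
    p=r.grab_frame(c); save(p,c+"1.png")
    for n in ("mains_box","mains_dot","pump_button_top","plasma_button_top","stop_box","white_vial","loupe"):
        for d in r.landmark_of(p,n)[:3]: print(c,n,np.round(d["location"],3),round(d["conf"],2),w2px(p,d["location"]).round())
E
```

```text
0.0 [ 0.24123588 -0.62978959  0.23033718] [-8.64925695e-04  9.83313822e-01  1.81915160e-01 -2.31497775e-04] 0.08533496906598635
top mains_box [ 0.568 -0.239  0.001] 0.74 [438. 222.]
top mains_dot [ 0.579 -0.233  0.054] 0.76 [441. 212.]
top mains_dot [0.43  0.211 0.   ] 0.16 [214. 290.]
top pump_button_top [0.493 0.234 0.06 ] 0.56 [197. 256.]
top plasma_button_top [ 0.366 -0.01   0.056] 0.76 [326. 324.]
top plasma_button_top [0.524 0.075 0.06 ] 0.66 [281. 240.]
top stop_box [ 0.522 -0.07  -0.004] 0.85 [355. 245.]
top white_vial [0.43  0.213 0.001] 0.45 [213. 290.]
top loupe [0.447 0.073 0.   ] 0.64 [283. 282.]
scene mains_box [ 0.496  0.24  -0.004] 0.59 [234. 241.]
scene mains_box [ 0.568 -0.243 -0.003] 0.58 [425. 317.]
scene mains_box [ 0.45   0.074 -0.002] 0.48 [262. 274.]
scene mains_dot [ 0.582 -0.233  0.059] 0.56 [429. 282.]
scene pump_button_top [0.493 0.236 0.058] 0.68 [232. 216.]
scene plasma_button_top [0.522 0.073 0.062] 0.65 [289. 235.]
scene plasma_button_top [ 0.363 -0.006  0.062] 0.56 [249. 275.]
scene stop_box [ 0.518 -0.07  -0.004] 0.75 [337. 290.]
scene white_vial [ 0.432  0.213 -0.   ] 0.64 [217. 252.]
scene white_vial [0.494 0.239 0.059] 0.46 [231. 215.]
scene loupe [ 0.449  0.076 -0.004] 0.85 [262. 274.]
```

View pics/top1.png

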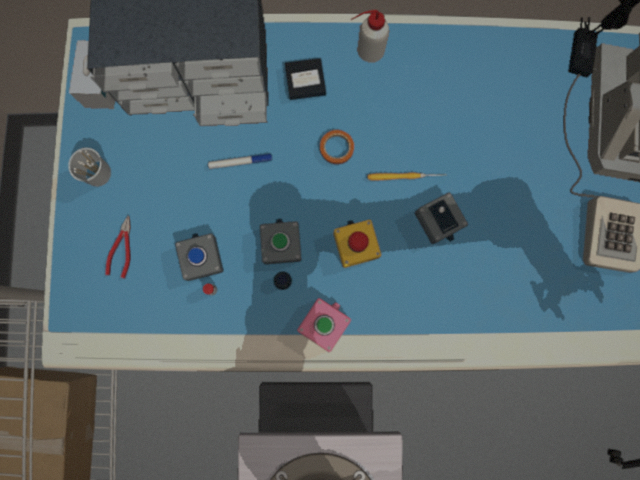

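```bash
python3 - <<'E'
from h import *
p=r.grab_frame("top"); save(p,"crop1.png",(170,170,490,370),2.5)
hsv=cv2.cvtColor(p["pixels"],cv2.COLOR_RGB2HSV)
for n,(u,v) in dict(blue=(197,256),green=(281,240),look=(326,324),red=(355,235)).items():
    h0=hsv[v,u]; m=(np.abs(hsv[...,0].astype(int)-int(h0[0]))<10)&(hsv[...,1]>90)&(hsv[...,2]>40)
    _,l,st,ce=cv2.connectedComponentsWithStats(m.astype(np.uint8)); k=l[v,u]; print(n,h0,st[k],ce[k].round(1),px2w(p,*ce[k],z=.061).round(4), px2w(p,*ce[k]).round(4))
g=p["pixels"][200:240,420:460].min(2); m=(g>170).astype(np.uint8)
_,l,st,ce=cv2.connectedComponentsWithStats(m)
for a,b in zip(st[1:],ce[1:]): print(a,b+[420,200],px2w(p,*(b+[420,200]),z=.058).round(4))
E
```

```text
blue [108 194 122] [188 248  16  15 188] [195.4 255. ] [0.4938 0.2378 0.061 ] [0.4939 0.2378 0.0608]
green [ 68 152  74] [273 234  14  14 161] [279.5 240.4] [0.5222 0.0786 0.061 ] [0.5219 0.0785 0.063 ]
look [ 66 137 108] [317 318  14  14 157] [323.9 324.5] [ 0.3646 -0.0053  0.061 ] [ 0.3646 -0.0053  0.0623]
red [  0 175 109] [348 232  20  20 216] [357.9 241.1] [ 0.5211 -0.0699  0.061 ] [ 0.5199 -0.0692  0.0692]
```

View pics/crop1.png

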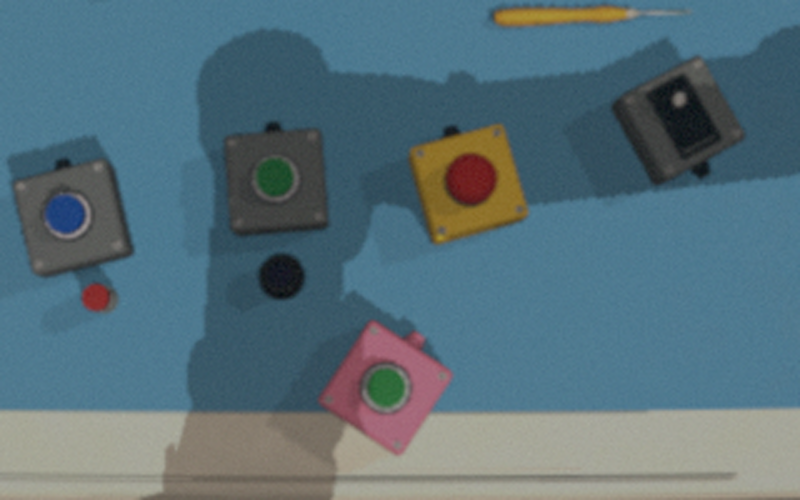

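The grey station at (280,240) carries the green button meant. The other green one at (324,324) is the pink look-alike, so I leave it alone. The crop shows the blue button at (196,255), the red stop at (358,241), and the rocker's white dot at about (442,210), on its far (+x) end.

```bash
cat >> h.py <<'E'
from scipy.spatial.transform import Rotation as R
def delta(X):
    s=r.sense(); w,x,y,z=s["ee_rot"]; M=R.from_quat([x,y,z,w]).as_matrix()
    print("t",round(s["t"],2),"pos",np.round(s["ee_pos"],4),"q",np.round(s["q"],2),"F",np.round(s["ft_force"],1))
    print("delta cm",np.round(M.T@(np.array(X)-s["ee_pos"])*100,2))
    return M
E
python3 - <<'E'
from h import *
p=r.grab_frame("top")
g=p["pixels"].min(2).astype(float)[203:216,435:449]; print(g.astype(int))
w=np.clip(g-100,0,None); yy,xx=np.mgrid[203:216,435:449]; d=((xx*w).sum()/w.sum(),(yy*w).sum()/w.sum())
D=px2w(p,*d,z=.058); print("dot",d,D)
# box top outline: depth map points at 40..48 mm
T=np.linalg.inv(p["view"]); pts=[]
for v in range(185,255):
    for u in range(405,475):
        X=px2w(p,u,v) if p["z_map"][v,u]>0 else [0,0,0]
        if .035<X[2]<.07: pts.append(X)
P=np.array(pts); rc=cv2.minAreaRect(P[:,:2].astype(np.float32)*1000); print(rc, len(P))
print(delta(D+[0,0,.06]))
E
```

```text
[[ 46  36  26  16  24  26  18  14  22  15  34  60  72  73]
 [ 29  19  19  20  10   6  19  22  25  23  29  39  59  65]
 [ 19   4   9  21  24  18  26  27  22  29  29  30  47  57]
 [ 16  25  17  25  27  37  52  52  44  33  22  28  35  50]
 [ 19  21  23  29  42  71  88  90  77  49  27  24  27  40]
 [ 16  24  28  38  62  90 109 109  90  58  25  11  18  30]
 [ 20  28  24  40  69 100 110 107  96  62  26  19  25  20]
 [ 20  22  16  37  78 103 112 103  89  61  25  20   5  21]
 [ 18  16   5  34  63  90 100  94  72  40  22  19  20  22]
 [ 14   8  11  25  40  64  73  64  49  33  19  22  18  20]
 [ 25  21  19  20  18  32  34  33  19  24  17  17  15  12]
 [ 26  20  21  20  17   8  14  14  15  16  26  21  17  25]
 [ 21  21  14  21  11   8  22  21  18  15  21  11  14  22]]
dot (np.float64(441.3018867924528), np.float64(209.0)) [ 0.58433052 -0.23274341  0.058     ]
((573.174072265625, -238.79913330078125), (76.3470458984375, 77.29032897949219), 28.78925132751465) 1463
t 0.9 pos [ 0.2414 -0.6303  0.2313] q [ 1.1   0.48  0.02  1.56 -0.01  1.11 -0.08] F [-0.1 -0.6 -1.2]
delta cm [ 46.24 -24.86  11.33]
[[ 9.33835337e-01  3.57703179e-01  3.99530218e-06]
 [ 3.57703179e-01 -9.33835336e-01 -3.23792253e-05]
 [-7.85119747e-06  3.16659971e-05 -9.99999999e-01]]
```

Emit:
carry_out(commands=[{"tx":2.3,"ty":-1.24,"claw":1},{"tx":2.3,"ty":-1.24,"claw":1},{"tx":2.3,"ty":-1.24,"claw":1},{"tx":2.3,"ty":-1.24,"claw":1},{"tx":2.3,"ty":-1.24,"claw":1},{"tx":2.3,"ty":-1.24,"claw":1},{"tx":2.3,"ty":-1.24,"claw":1},{"tx":2.3,"ty":-1.24,"claw":1},{"tx":2.3,"ty":-1.24,"claw":1},{"tx":2.3,"ty":-1.24,"claw":1},{"tx":2.3,"ty":-1.24,"claw":1},{"tx":2.3,"ty":-1.24,"claw":1},{"tx":2.3,"ty":-1.24,"claw":1},{"tx":2.3,"ty":-1.24,"claw":1},{"tx":2.3,"ty":-1.24,"claw":1},{"tx":2.3,"ty":-1.24,"claw":1},{"tx":2.3,"ty":-1.24,"claw":1},{"tx":2.3,"ty":-1.24,"claw":1},{"rz":-7,"claw":1},{"claw":1}])

```text
schema error: expected keys tx, ty, tz, rx, ry, rz, claw
```

```bash
python3 - <<'E'
from h import *
p=r.grab_frame("wrist"); save(p,"w1.png")
for n in ("mains_dot","mains_box"):
    for d in r.landmark_of(p,n)[:2]: print(n,np.round(d["location"],4),round(d["conf"],2),w2px(p,d["location"]).round())
hsv=p["pixels"].min(2); m=(hsv>130).astype(np.uint8)
print(w2px(p,[.5843,-.2327,.058]))
delta([.587,-.231,.09])
E
```

```text
[  16.8793886  -329.70868871]
t 1.05 pos [ 0.2415 -0.6303  0.2313] q [ 1.1   0.48  0.02  1.56 -0.01  1.11 -0.08] F [-0.8 -0.2 -0.2]
delta cm [ 46.55 -24.93  14.13]
```

View pics/w1.png

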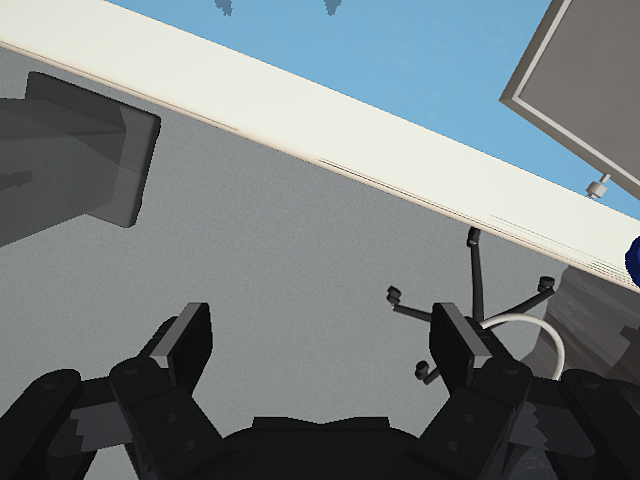

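This picture shows the open fingers still at the start and the bench edge. The refused call moved nothing. I'll send the move again with every key in each row.

Emit:
carry_out(commands=[{"tx":2.3,"ty":-1.24,"tz":0,"rx":0,"ry":0,"rz":0,"claw":1},{"tx":2.3,"ty":-1.24,"tz":0,"rx":0,"ry":0,"rz":0,"claw":1},{"tx":2.3,"ty":-1.24,"tz":0,"rx":0,"ry":0,"rz":0,"claw":1},{"tx":2.3,"ty":-1.24,"tz":0,"rx":0,"ry":0,"rz":0,"claw":1},{"tx":2.3,"ty":-1.24,"tz":0,"rx":0,"ry":0,"rz":0,"claw":1},{"tx":2.3,"ty":-1.24,"tz":0,"rx":0,"ry":0,"rz":0,"claw":1},{"tx":2.3,"ty":-1.24,"tz":0,"rx":0,"ry":0,"rz":0,"claw":1},{"tx":2.3,"ty":-1.24,"tz":0,"rx":0,"ry":0,"rz":0,"claw":1},{"tx":2.3,"ty":-1.24,"tz":0,"rx":0,"ry":0,"rz":0,"claw":1},{"tx":2.3,"ty":-1.24,"tz":0,"rx":0,"ry":0,"rz":0,"claw":1},{"tx":2.3,"ty":-1.24,"tz":0,"rx":0,"ry":0,"rz":0,"claw":1},{"tx":2.3,"ty":-1.24,"tz":0,"rx":0,"ry":0,"rz":0,"claw":1},{"tx":2.3,"ty":-1.24,"tz":0,"rx":0,"ry":0,"rz":0,"claw":1},{"tx":2.3,"ty":-1.24,"tz":0,"rx":0,"ry":0,"rz":0,"claw":1},{"tx":2.3,"ty":-1.24,"tz":0,"rx":0,"ry":0,"rz":0,"claw":1},{"tx":2.3,"ty":-1.24,"tz":0,"rx":0,"ry":0,"rz":0,"claw":1},{"tx":2.3,"ty":-1.24,"tz":0,"rx":0,"ry":0,"rz":0,"claw":1},{"tx":2.3,"ty":-1.24,"tz":0,"rx":0,"ry":0,"rz":0,"claw":1},{"tx":0,"ty":0,"tz":0,"rx":0,"ry":0,"rz":-7,"claw":1},{"tx":0,"ty":0,"tz":0,"rx":0,"ry":0,"rz":0,"claw":1}])

```text
t: 2.72
ee_pos: [0.5495, -0.2717, 0.2313]
ee_rot: [-0.0, 0.969, 0.245, 0.0]
ft_force: [0.4, -0.7, -0.3]
finger_gap: 0.0002
finger_force: 0.0
```

```bash
python3 - <<'E'
from h import *
p=r.grab_frame("wrist"); save(p,"w2.png")
for n in ("mains_dot","mains_box"):
    for d in r.landmark_of(p,n)[:2]: print(n,np.round(d["location"],4),round(d["conf"],2),w2px(p,d["location"]).round())
print(w2px(p,[.5843,-.2327,.058]))
delta([.587,-.231,.09]); print(r.sense()["finger_gap"])
E
```

```text
mains_dot [ 0.5844 -0.2299  0.0571] 0.66 [297. 154.]
mains_box [ 0.5716 -0.2392 -0.0023] 0.62 [303. 165.]
[300.06524338 155.42820678]
t 2.87 pos [ 0.5474 -0.2751  0.2313] q [ 0.49  0.38 -0.16  1.7   0.07  1.06 -0.78] F [ 1.6 -0.6 -0.9]
delta cm [ 5.56 -2.08 14.12]
4.149635361163845e-05
```

View pics/w2.png

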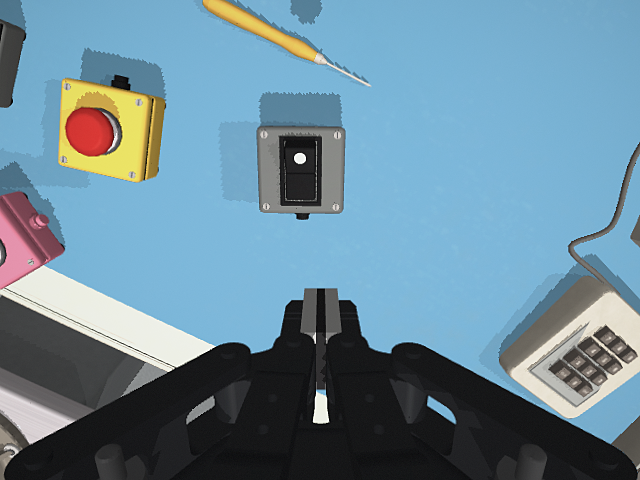

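The wrist view shows the white dot at (300,158) on the far half of the rocker. It matches the top view to about 2 mm. The red stop at (90,132) is well clear. Next: move over the dot and go down.

Emit:
carry_out(commands=[{"tx":1.8,"ty":-0.7,"tz":0,"rx":0,"ry":0,"rz":0,"claw":1},{"tx":1.8,"ty":-0.7,"tz":0,"rx":0,"ry":0,"rz":0,"claw":1},{"tx":1.85,"ty":-0.68,"tz":0,"rx":0,"ry":0,"rz":0,"claw":1},{"tx":0,"ty":0,"tz":2.5,"rx":0,"ry":0,"rz":0,"claw":1},{"tx":0,"ty":0,"tz":2.5,"rx":0,"ry":0,"rz":0,"claw":1},{"tx":0,"ty":0,"tz":2.5,"rx":0,"ry":0,"rz":0,"claw":1},{"tx":0,"ty":0,"tz":2.5,"rx":0,"ry":0,"rz":0,"claw":1},{"tx":0,"ty":0,"tz":2.5,"rx":0,"ry":0,"rz":0,"claw":1},{"tx":0,"ty":0,"tz":2.5,"rx":0,"ry":0,"rz":0,"claw":1},{"tx":0,"ty":0,"tz":0,"rx":0,"ry":0,"rz":0,"claw":1},{"tx":0,"ty":0,"tz":0,"rx":0,"ry":0,"rz":0,"claw":1}])

```text
t: 3.78
ee_pos: [0.5852, -0.2309, 0.0805]
ee_rot: [-0.0, 0.971, 0.24, -0.001]
ft_force: [0.5, -0.5, 0.3]
finger_gap: 0.0001
finger_force: 0.0
```

```bash
python3 - <<'E'
from h import *
p=r.grab_frame("wrist"); print("from w2 dot:")
p2=p
delta([.586,-.231,.053])
save(p,"w3.png",(160,80,480,320),2)
E
```

```text
from w2 dot:
t 3.83 pos [ 0.5866 -0.231   0.0821] q [ 0.39  0.58 -0.16  1.78  0.12  0.8  -0.91] F [-0.1 -0.6  0.6]
delta cm [-0.05 -0.03  2.91]
```

View pics/w3.png

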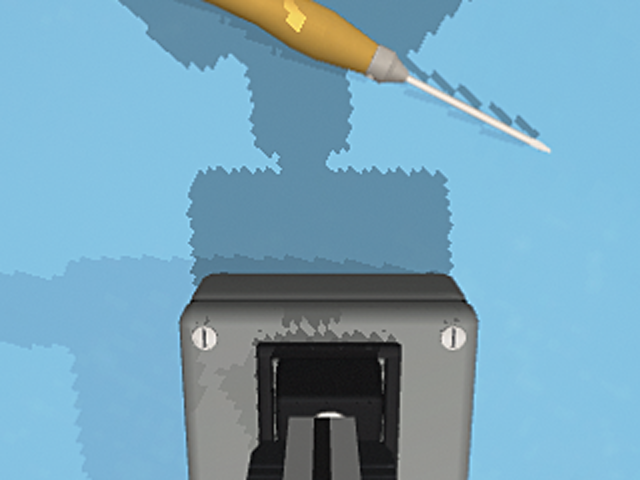

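The crop shows the fingertips just in front of and above the dot (at (325,413)), centred across the rocker. I'll press down gently.

Emit:
carry_out(commands=[{"tx":0,"ty":0,"tz":0.6,"rx":0,"ry":0,"rz":0,"claw":1},{"tx":0,"ty":0,"tz":0.6,"rx":0,"ry":0,"rz":0,"claw":1},{"tx":0,"ty":0,"tz":0.3,"rx":0,"ry":0,"rz":0,"claw":1},{"tx":0,"ty":0,"tz":0.3,"rx":0,"ry":0,"rz":0,"claw":1},{"tx":0,"ty":0,"tz":0.3,"rx":0,"ry":0,"rz":0,"claw":1},{"tx":0,"ty":0,"tz":0.3,"rx":0,"ry":0,"rz":0,"claw":1},{"tx":0,"ty":0,"tz":0.3,"rx":0,"ry":0,"rz":0,"claw":1},{"tx":0,"ty":0,"tz":0,"rx":0,"ry":0,"rz":0,"claw":1},{"tx":0,"ty":0,"tz":0,"rx":0,"ry":0,"rz":0,"claw":1}])

```text
t: 4.58
ee_pos: [0.5871, -0.2298, 0.0545]
ee_rot: [0.0, 0.97, 0.242, 0.0]
ft_force: [1.6, 1.9, 2.5]
finger_gap: -0.0
finger_force: 1.4
```

Emit:
carry_out(commands=[{"tx":0,"ty":0,"tz":0.15,"rx":0,"ry":0,"rz":0,"claw":1},{"tx":0,"ty":0,"tz":0.15,"rx":0,"ry":0,"rz":0,"claw":1},{"tx":0,"ty":0,"tz":0.1,"rx":0,"ry":0,"rz":0,"claw":1},{"tx":0,"ty":0,"tz":0,"rx":0,"ry":0,"rz":0,"claw":1},{"tx":0,"ty":0,"tz":0,"rx":0,"ry":0,"rz":0,"claw":1}])

```text
t: 5.0
ee_pos: [0.5873, -0.2299, 0.0519]
ee_rot: [0.0, 0.97, 0.242, 0.001]
ft_force: [-0.1, 2.7, 14.2]
finger_gap: -0.0002
finger_force: 7.2
```

The force rose to 14 N at z = 52 mm, the height given for fully on. I'll go straight up and check.

Emit:
carry_out(commands=[{"tx":0,"ty":0,"tz":-1,"rx":0,"ry":0,"rz":0,"claw":1},{"tx":0,"ty":0,"tz":-3,"rx":0,"ry":0,"rz":0,"claw":1},{"tx":0,"ty":0,"tz":-3,"rx":0,"ry":0,"rz":0,"claw":1},{"tx":0,"ty":0,"tz":-3,"rx":0,"ry":0,"rz":0,"claw":1},{"tx":0,"ty":0,"tz":-3,"rx":0,"ry":0,"rz":0,"claw":1},{"tx":-1.5,"ty":0,"tz":-2,"rx":0,"ry":0,"rz":0,"claw":1},{"tx":-2.5,"ty":0,"tz":0,"rx":0,"ry":0,"rz":0,"claw":1},{"tx":-2.5,"ty":0,"tz":0,"rx":0,"ry":0,"rz":0,"claw":1},{"tx":0,"ty":0,"tz":0,"rx":0,"ry":0,"rz":0,"claw":1}])

```text
t: 5.75
ee_pos: [0.5232, -0.2648, 0.2]
ee_rot: [0.0, 0.971, 0.238, -0.003]
ft_force: [-1.0, 0.2, -0.7]
finger_gap: -0.0001
finger_force: 0.0
```

```bash
python3 - <<'E'
from h import *
p=r.grab_frame("wrist"); u,v=w2px(p,[.572,-.2385,.05]); u,v=int(u),int(v)
# heights along rocker axis
a=np.array([np.cos(.502),np.sin(.502)])
for s in (-20,-15,-10,10,15,20):
    X=np.array([.5705,-.239])+a*s/1000; q=w2px(p,[*X,.052]); print(s,px2w(p,*q).round(4))
save(p,"w4.png",(max(u-80,0),max(v-60,0),u+80,v+60),4)
delta([.494,.2375,.2])
E
```

```text
-20 [ 0.5541 -0.248   0.0606]
-15 [ 0.5581 -0.2458  0.0588]
-10 [ 0.5622 -0.2436  0.0565]
10 [ 0.5793 -0.2342  0.0529]
15 [ 0.5837 -0.2318  0.0525]
20 [ 0.588  -0.2294  0.0527]
t 5.8 pos [ 0.5253 -0.2632  0.1999] q [ 0.49  0.37 -0.17  1.79  0.08  0.98 -0.8 ] F [ 0.3 -0.3  0.1]
delta cm [ 20.47 -45.8   -0.06]
```

View pics/w4.png

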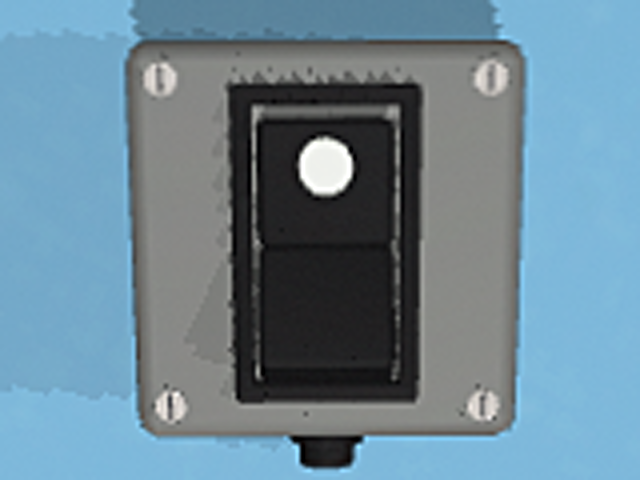

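The rocker is on. The dotted half is level at 52.5 mm (dot at (325,165) in the crop) and the other end is raised to 61 mm. Next, move across at 200 mm height towards the blue button.

Emit:
carry_out(commands=[{"tx":0.8,"ty":-2.54,"tz":0,"rx":0,"ry":0,"rz":0,"claw":1},{"tx":0.8,"ty":-2.54,"tz":0,"rx":0,"ry":0,"rz":0,"claw":1},{"tx":0.8,"ty":-2.54,"tz":0,"rx":0,"ry":0,"rz":0,"claw":1},{"tx":0.8,"ty":-2.54,"tz":0,"rx":0,"ry":0,"rz":0,"claw":1},{"tx":0.8,"ty":-2.54,"tz":0,"rx":0,"ry":0,"rz":0,"claw":1},{"tx":0.8,"ty":-2.54,"tz":0,"rx":0,"ry":0,"rz":0,"claw":1},{"tx":0.8,"ty":-2.54,"tz":0,"rx":0,"ry":0,"rz":0,"claw":1},{"tx":0.8,"ty":-2.54,"tz":0,"rx":0,"ry":0,"rz":0,"claw":1},{"tx":0.8,"ty":-2.54,"tz":0,"rx":0,"ry":0,"rz":0,"claw":1},{"tx":0.8,"ty":-2.54,"tz":0,"rx":0,"ry":0,"rz":0,"claw":1},{"tx":0.8,"ty":-2.54,"tz":0,"rx":0,"ry":0,"rz":0,"claw":1},{"tx":0.8,"ty":-2.54,"tz":0,"rx":0,"ry":0,"rz":0,"claw":1},{"tx":0.8,"ty":-2.54,"tz":0,"rx":0,"ry":0,"rz":0,"claw":1},{"tx":0.8,"ty":-2.54,"tz":0,"rx":0,"ry":0,"rz":0,"claw":1},{"tx":0.8,"ty":-2.54,"tz":0,"rx":0,"ry":0,"rz":0,"claw":1},{"tx":0.8,"ty":-2.54,"tz":0,"rx":0,"ry":0,"rz":0,"claw":1},{"tx":0.8,"ty":-2.54,"tz":0,"rx":0,"ry":0,"rz":0,"claw":1},{"tx":0.8,"ty":-2.54,"tz":0,"rx":0,"ry":0,"rz":0,"claw":1},{"tx":0,"ty":0,"tz":0,"rx":0,"ry":0,"rz":0,"claw":1}])

```text
t: 7.38
ee_pos: [0.4402, 0.2169, 0.2004]
ee_rot: [-0.001, 0.969, 0.245, -0.0]
ft_force: [-0.5, 0.7, 0.7]
finger_gap: 0.0
finger_force: 0.0
```

```bash
cat >> h.py <<'E'
def blob(p,hue,z):
    hsv=cv2.cvtColor(p["pixels"],cv2.COLOR_RGB2HSV).astype(int)
    m=(abs(hsv[...,0]-hue)<12)&(hsv[...,1]>90)&(hsv[...,2]>30)
    _,l,st,ce=cv2.connectedComponentsWithStats(m.astype(np.uint8))
    for k in range(1,len(st)):
        if st[k][4]>300: print(st[k],ce[k].round(1),"plane",px2w(p,*ce[k],z=z).round(4),"depth",px2w(p,*ce[k]).round(4))
E
python3 - <<'E'
from h import *
p=r.grab_frame("wrist"); save(p,"w5.png")
for n in ("pump_button_top","white_vial"):
    for d in r.landmark_of(p,n)[:2]: print(n,np.round(d["location"],4),round(d["conf"],2),w2px(p,d["location"]).round())
blob(p,112,.061)
delta([.494,.2375,.08])
E
```

```text
pump_button_top [0.4926 0.2375 0.0587] 0.61 [331. 150.]
white_vial [0.4349 0.2107 0.0028] 0.78 [325. 215.]
[     0      0    640    463 159224] [358.6 156.4] plane [0.498  0.2176 0.061 ] depth [0.4976 0.2156 0.045 ]
[ 312  129   40   40 1255] [331.8 148.7] plane [0.4935 0.2377 0.061 ] depth [0.4935 0.2377 0.0607]
t 7.53 pos [0.4417 0.2106 0.1998] q [-0.18  0.24 -0.45  2.    0.13  0.93 -1.78] F [ 0.  -1.9 -0.6]
delta cm [ 5.89  0.08 11.97]
```

View pics/w5.png

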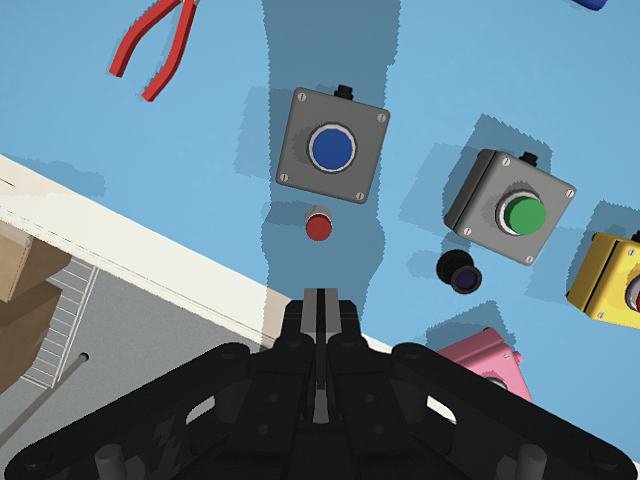

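The wrist view shows the blue button at (332,149), at (0.4935, 0.2377) and 61 mm high in both views. The vial at (318,226) is about 6 cm nearer, clear of the descent.

Emit:
carry_out(commands=[{"tx":1.95,"ty":0,"tz":0,"rx":0,"ry":0,"rz":0,"claw":1},{"tx":1.95,"ty":0,"tz":0,"rx":0,"ry":0,"rz":0,"claw":1},{"tx":1.95,"ty":0.05,"tz":0,"rx":0,"ry":0,"rz":0,"claw":1},{"tx":0,"ty":0,"tz":2.5,"rx":0,"ry":0,"rz":0,"claw":1},{"tx":0,"ty":0,"tz":2.5,"rx":0,"ry":0,"rz":0,"claw":1},{"tx":0,"ty":0,"tz":2.5,"rx":0,"ry":0,"rz":0,"claw":1},{"tx":0,"ty":0,"tz":2.5,"rx":0,"ry":0,"rz":0,"claw":1},{"tx":0,"ty":0,"tz":1.8,"rx":0,"ry":0,"rz":0,"claw":1},{"tx":0,"ty":0,"tz":0,"rx":0,"ry":0,"rz":0,"claw":1},{"tx":0,"ty":0,"tz":0,"rx":0,"ry":0,"rz":0,"claw":1},{"tx":0,"ty":0,"tz":0,"rx":0,"ry":0,"rz":0,"claw":1},{"tx":0,"ty":0,"tz":0,"rx":0,"ry":0,"rz":0,"claw":1}])

```text
t: 8.53
ee_pos: [0.4951, 0.2381, 0.0838]
ee_rot: [-0.0, 0.97, 0.241, 0.001]
ft_force: [0.0, 0.4, 0.2]
finger_gap: 0.0001
finger_force: 0.0
```

Emit:
carry_out(commands=[{"tx":0,"ty":0,"tz":0.7,"rx":0,"ry":0,"rz":0,"claw":1},{"tx":0,"ty":0,"tz":0.7,"rx":0,"ry":0,"rz":0,"claw":1},{"tx":0,"ty":0,"tz":0.3,"rx":0,"ry":0,"rz":0,"claw":1},{"tx":0,"ty":0,"tz":0.3,"rx":0,"ry":0,"rz":0,"claw":1},{"tx":0,"ty":0,"tz":0.3,"rx":0,"ry":0,"rz":0,"claw":1},{"tx":0,"ty":0,"tz":0.2,"rx":0,"ry":0,"rz":0,"claw":1},{"tx":0,"ty":0,"tz":0.2,"rx":0,"ry":0,"rz":0,"claw":1},{"tx":0,"ty":0,"tz":0,"rx":0,"ry":0,"rz":0,"claw":1},{"tx":0,"ty":0,"tz":0,"rx":0,"ry":0,"rz":0,"claw":1},{"tx":0,"ty":0,"tz":0,"rx":0,"ry":0,"rz":0,"claw":1}])

```text
t: 9.37
ee_pos: [0.4941, 0.2381, 0.0552]
ee_rot: [-0.0, 0.97, 0.242, 0.0]
ft_force: [-0.5, 0.0, -0.6]
finger_gap: -0.0
finger_force: 0.0
```

Emit:
carry_out(commands=[{"tx":0,"ty":0,"tz":0.1,"rx":0,"ry":0,"rz":0,"claw":1},{"tx":0,"ty":0,"tz":0.1,"rx":0,"ry":0,"rz":0,"claw":1},{"tx":0,"ty":0,"tz":0.1,"rx":0,"ry":0,"rz":0,"claw":1},{"tx":0,"ty":0,"tz":0,"rx":0,"ry":0,"rz":0,"claw":1},{"tx":0,"ty":0,"tz":0,"rx":0,"ry":0,"rz":0,"claw":1}])

```text
t: 9.78
ee_pos: [0.4943, 0.2382, 0.0548]
ee_rot: [0.0, 0.97, 0.242, 0.001]
ft_force: [-7.8, -4.3, 26.3]
finger_gap: 0.0001
finger_force: 13.2
```

It is on the hard stop (26 N at 55 mm). Up, and across to view the green button.

Emit:
carry_out(commands=[{"tx":0,"ty":0,"tz":-1,"rx":0,"ry":0,"rz":0,"claw":1},{"tx":0,"ty":0,"tz":-3,"rx":0,"ry":0,"rz":0,"claw":1},{"tx":0,"ty":0,"tz":-3,"rx":0,"ry":0,"rz":0,"claw":1},{"tx":0,"ty":0,"tz":-3,"rx":0,"ry":0,"rz":0,"claw":1},{"tx":0,"ty":0,"tz":-3,"rx":0,"ry":0,"rz":0,"claw":1},{"tx":0,"ty":0,"tz":-1.5,"rx":0,"ry":0,"rz":0,"claw":1},{"tx":-1.8,"ty":2.5,"tz":0,"rx":0,"ry":0,"rz":0,"claw":1},{"tx":-1.8,"ty":2.5,"tz":0,"rx":0,"ry":0,"rz":0,"claw":1},{"tx":-1.8,"ty":2.5,"tz":0,"rx":0,"ry":0,"rz":0,"claw":1},{"tx":-1.8,"ty":2.5,"tz":0,"rx":0,"ry":0,"rz":0,"claw":1},{"tx":-1.8,"ty":2.5,"tz":0,"rx":0,"ry":0,"rz":0,"claw":1},{"tx":-1.8,"ty":2.5,"tz":0,"rx":0,"ry":0,"rz":0,"claw":1},{"tx":0,"ty":0,"tz":0,"rx":0,"ry":0,"rz":0,"claw":1},{"tx":0,"ty":0,"tz":0,"rx":0,"ry":0,"rz":0,"claw":1}])

```text
t: 10.95
ee_pos: [0.4688, 0.0529, 0.1974]
ee_rot: [0.0, 0.971, 0.24, 0.0]
ft_force: [0.5, 0.4, 0.2]
finger_gap: -0.0
finger_force: 0.0
```

```bash
python3 - <<'E'
from h import *
p=r.grab_frame("wrist"); save(p,"w6.png")
for n in ("plasma_button_top","pump_button_top"):
    for d in r.landmark_of(p,n)[:2]: print(n,np.round(d["location"],4),round(d["conf"],2),w2px(p,d["location"]).round())
blob(p,66,.061); blob(p,112,.055)
print("pump depth",px2w(p,*w2px(p,[.4937,.2378,.055])))
delta([.522,.0786,.08])
E
```

```text
plasma_button_top [0.5205 0.0771 0.0579] 0.71 [325. 148.]
pump_button_top [0.4938 0.2376 0.0565] 0.6 [109.  77.]
[ 305  126   40   41 1280] [324.5 145.8] plane [0.522  0.0785 0.061 ] depth [0.522  0.0785 0.0617]
[    0     0   225   291 30252] [122.2 133.2] plane [0.4608 0.216  0.055 ] depth [0.447  0.2394 0.0025]
[ 223    0  165  229 9527] [286.6 104.8] plane [0.5346 0.116  0.055 ] depth [0.5345 0.121  0.0026]
[492   0  60  43 675] [518.1  15.9] plane [0.6627 0.0016 0.055 ] depth [ 0.6864 -0.0146  0.0019]
[545   0  42  17 485] [566.    6.5] plane [ 0.6847 -0.0247  0.055 ] depth [ 0.7126 -0.0459  0.0018]
[ 553    0   87  149 5486] [610.2  57.2] plane [ 0.6745 -0.0733  0.055 ] depth [ 0.7008 -0.1039  0.0012]
[  91   57   42   43 1427] [111.7  78. ] plane [0.4938 0.2362 0.055 ] depth [0.4938 0.2361 0.0551]
[ 370  138  147  120 6281] [431.4 191.5] plane [ 0.5299 -0.0103  0.055 ] depth [ 0.5289 -0.0287  0.002 ]
[ 547  184   93  115 4493] [588.1 237.6] plane [ 0.5588 -0.145   0.055 ] depth [ 0.5632 -0.1883  0.0022]
[ 239  251  131   68 3013] [306.5 285.1] plane [0.4158 0.039  0.055 ] depth [0.3939 0.0299 0.0027]
[ 523  340  117  140 3061] [618.  411.7] plane [ 0.4352 -0.292   0.055 ] depth [ 0.4168 -0.3621  0.0025]
pump depth [0.49375881 0.23758814 0.05540484]
t 11.1 pos [0.4691 0.0561 0.1975] q [ 0.08  0.21 -0.38  2.04  0.1   0.91 -1.43] F [0.7 0.5 0. ]
delta cm [ 5.71  0.5  11.75]
```

View pics/w6.png

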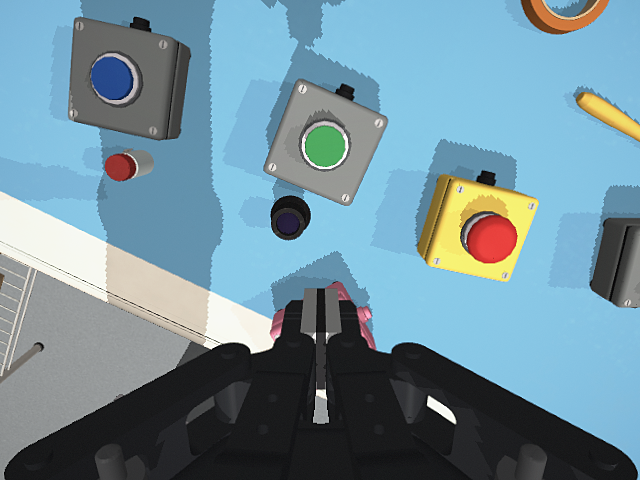

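The blue button has stayed in, its top now at 55 mm. The green button on the grey station is at (325,146), i.e. (0.522, 0.0785), the same as in the top view. The pink look-alike is behind the fingers and the red stop at (490,240) is clear.

Emit:
carry_out(commands=[{"tx":1.9,"ty":0.17,"tz":0,"rx":0,"ry":0,"rz":0,"claw":1},{"tx":1.9,"ty":0.17,"tz":0,"rx":0,"ry":0,"rz":0,"claw":1},{"tx":1.9,"ty":0.16,"tz":0,"rx":0,"ry":0,"rz":0,"claw":1},{"tx":0,"ty":0,"tz":2.5,"rx":0,"ry":0,"rz":0,"claw":1},{"tx":0,"ty":0,"tz":2.5,"rx":0,"ry":0,"rz":0,"claw":1},{"tx":0,"ty":0,"tz":2.5,"rx":0,"ry":0,"rz":0,"claw":1},{"tx":0,"ty":0,"tz":2.5,"rx":0,"ry":0,"rz":0,"claw":1},{"tx":0,"ty":0,"tz":1.6,"rx":0,"ry":0,"rz":0,"claw":1},{"tx":0,"ty":0,"tz":0,"rx":0,"ry":0,"rz":0,"claw":1},{"tx":0,"ty":0,"tz":0,"rx":0,"ry":0,"rz":0,"claw":1},{"tx":0,"ty":0,"tz":0,"rx":0,"ry":0,"rz":0,"claw":1},{"tx":0,"ty":0,"tz":0,"rx":0,"ry":0,"rz":0,"claw":1}])

```text
t: 12.1
ee_pos: [0.5227, 0.0779, 0.0827]
ee_rot: [-0.0, 0.97, 0.242, 0.001]
ft_force: [0.0, 0.2, 0.7]
finger_gap: -0.0
finger_force: 0.0
```

Emit:
carry_out(commands=[{"tx":0,"ty":0,"tz":0.7,"rx":0,"ry":0,"rz":0,"claw":1},{"tx":0,"ty":0,"tz":0.7,"rx":0,"ry":0,"rz":0,"claw":1},{"tx":0,"ty":0,"tz":0.3,"rx":0,"ry":0,"rz":0,"claw":1},{"tx":0,"ty":0,"tz":0.3,"rx":0,"ry":0,"rz":0,"claw":1},{"tx":0,"ty":0,"tz":0.3,"rx":0,"ry":0,"rz":0,"claw":1},{"tx":0,"ty":0,"tz":0.2,"rx":0,"ry":0,"rz":0,"claw":1},{"tx":0,"ty":0,"tz":0.2,"rx":0,"ry":0,"rz":0,"claw":1},{"tx":0,"ty":0,"tz":0.15,"rx":0,"ry":0,"rz":0,"claw":1},{"tx":0,"ty":0,"tz":0,"rx":0,"ry":0,"rz":0,"claw":1},{"tx":0,"ty":0,"tz":0,"rx":0,"ry":0,"rz":0,"claw":1},{"tx":0,"ty":0,"tz":0,"rx":0,"ry":0,"rz":0,"claw":1}])

```text
t: 13.02
ee_pos: [0.5215, 0.077, 0.0548]
ee_rot: [0.001, 0.97, 0.241, -0.0]
ft_force: [-8.4, -2.4, 25.5]
finger_gap: 0.0002
finger_force: 12.7
```

Emit:
carry_out(commands=[{"tx":0,"ty":0,"tz":0,"rx":0,"ry":0,"rz":0,"claw":1},{"tx":0,"ty":0,"tz":0,"rx":0,"ry":0,"rz":0,"claw":1},{"tx":0,"ty":0,"tz":0,"rx":0,"ry":0,"rz":0,"claw":1},{"tx":0,"ty":0,"tz":0,"rx":0,"ry":0,"rz":0,"claw":1},{"tx":0,"ty":0,"tz":0,"rx":0,"ry":0,"rz":0,"claw":1},{"tx":0,"ty":0,"tz":0,"rx":0,"ry":0,"rz":0,"claw":1}])

```text
t: 13.52
ee_pos: [0.5215, 0.077, 0.0547]
ee_rot: [0.001, 0.97, 0.241, -0.0]
ft_force: [-8.3, -2.9, 24.9]
finger_gap: 0.0001
finger_force: 12.6
```

```bash
python3 - <<'E'
from h import *
s=r.sense(); print(s["t"],s["ee_pos"],s["ft_force"],s["finger_force"])
if s["ft_force"][2]>8 and s["ee_pos"][2]<.0562: print(r.finish_job())
E
```

```text
13.5167 [0.52148896 0.07697769 0.0547412 ] [-8.28850233 -2.90546752 24.86296483] 12.622430063202046
the job is handed in; nothing more can be done
None
```

I handed the job in at about 13.5 s with the mains rocker on, the blue button latched in, and the closed fingers holding the green button on its stop at about 25 N; the hand-in call returned no verdict.

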